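# Lift a fresh mosaic trivet onto the drying rack with the spatula

### The arm

A 7-joint arm with a two-finger parallel gripper is mounted at the origin on a cart in front of the work surface, level with it; the furniture and walls round the work are solid. World frame = base frame: x ahead of the robot, y to its left, z up, the work surface at z = 0. Lengths are in m, angles in rad, forces in N, time in s.
With the tool pointing down it reaches from about 0.4 to 0.85 m from the base axis. Payload 10.4 kg.
Tool frame: the origin (TCP) lies midway between the tips of the shut fingers; the grasp point (between the pads) lies 19 mm behind it; z points along the fingers, y is the line along which they close (so a half turn about z gives the same grasp; the last joint's range is limited). The gripper opens to 87 mm and grips with 3 to 60 N. Pads are 19 mm wide; open, the fingers measure 117 mm over their backs; the gripper's body (75 mm by 190 mm) begins 51 mm behind the grasp point.
Start: joints at [-1.289, 0.332, -0.065, 1.46, 0.022, 1.35, -0.088], TCP at [0.188, 0.596, 0.2] pointing down, gripper open.
Joint ranges: [-2.6, 2.6], [-0.5, 2.12], [-1.47, 1.34], [0.16, 2.42], [-1.27, 4.41], [0.06, 2.06], [-2.6, 2.6]. Speed limits (rad/s): [2.22, 2.22, 2.79, 2.79, 3.14, 3.14, 3.14].

### API

Orientations are given as a unit quaternion [x, y, z, w].
In Python, from bench import r gives the robot as it stands.
- The arm moves only by the tool arm_command, never from a script. Its argument "moves" is one flat list of numbers, 4 for each row, row after row: the shift along the tool's x, y, z in cm, then the turn about the tool's z in degrees. A call has 1 to 12 rows; each row shifts and turns the commanded pose from where the row before left it, along the tool's axes as they then stand; what a row does not reach is not made up. A row lasts 1/12 s, in which the tool goes at most 41.7 mm and 7.16 degrees, less where a joint would pass 70% of its speed; a pose out of reach is approached as far as the arm can. A call with a gripper value outside its range is refused whole. "fingers" is the opening in per cent of the stroke, from 0 (shut) to 100 (fully open), set as the call begins (left out, the last holds). The fingers move at their own pace and stop on an object; "squeeze" is the grip in N (left out, the last holds). Time passes only in rows, so rows that do not move let the fingers close. It gives the time, the measured TCP pose, the force, the opening and the grip force at its end, in the units of the state.
- r.read_state(): the state, without advancing time (a new reading comes with each control period).
- r.camera(name): name is "scene" or "side" or "wrist"; returns the picture (400x640x3 uint8, red, green, blue); there is no depth.
- r.camera_info(name): a dict with "fx", "fy", "cx", "cy" (pixels), "origin" and "attitude" of the camera in the world. Camera axes: x right, y up, looking along -z (the intrinsics and any distortion apply to the point x, -y, -z); pixel columns grow to the right and rows downward; lengths in m; the calibration is good to about 2 mm. A picture is of the moment at which its call begins: read the wrist's pose just before it. camera_info takes no time and is no camera call; for the wrist camera it gives the pose at the moment of the call.
- r.close_job(): hands the job in; it is judged then, once.
The state is a dict: "time": time; "joint_positions": joint angles; "joint_vel": joint speeds; "joint_torque": joint torques, N m; "ee_pos": TCP position; "eef_rot": TCP orientation; "ft_force": force on the tool from outside, world axes, zero at the start; "torque": the same for the moment, N m; "width": finger opening in m; "grip_force": force on a finger pad.
Only numpy, scipy, OpenCV 4.12 (cv2) and the standard library are available. Lean on these libraries where they do the work, as an engineer would, in place of code of your own. Each camera call takes 0.05 s, during which the arm holds its last target. There are 200 camera calls.

### The job

The mosaic trivet on the setting board has just been set and its glue is wet, so the gripper must not touch it: take the spatula by its handle, slide the blade under the trivet from the open side of the board, lift it off and carry it level to the drying rack. Lower it gently onto the rack so that it lies flat on both rails, between their upstanding lips and not sticking out at either end, then draw the spatula out and lay it flat on the bare black table top, clear of the plywood. Leave everything else where it is.

Things in the scene. Friction and masses are not known exactly. Their poses are not given: they have to be found in the camera images.
- trivet: Square mosaic trivet, 110 x 110 x 15 mm, 0.16 kg: pale wooden base topped with 6 x 6 small grey, brown and cream stones. Origin: centre of its underside; z up, x and y along its sides. All four underside edges are bevelled: from 12 mm in from the side, rising to 6 mm at the side (flat of the underside 86 x 86 mm). Its far (+x) side lies at the setting board's fence
- setting_board: Fixed plywood board. Origin at table height under the middle of the trivet's place (trivet up to 12 mm off in y), z up. Top at z = 18 mm, x = -46 to 76 mm, y = -68 to 68 mm. A fence 12 mm high on the top stands along the far side, x = 56 to 76 mm. The open side, where a spatula goes in, is -x: there the edge is chamfered down to z = 11 mm at x = -58 mm, where the board ends
- drying_rack: Fixed empty rack: two rails of aluminium angle on wooden runners. Origin at table height under its middle, z up, rails along x from -70 to 70 mm. Ledge tops at z = 33 mm, |y| = 33 to 59 mm; lips 10 mm higher at |y| = 59 to 62 mm. The 66 mm gap between the rails is open from end to end, down to two cross battens with tops at z = 10 mm
- rack_seat (a point): Middle of the rack at the level of the ledges (33 mm above the table): where the centre of the trivet's underside belongs. Axes as the rack's
- spatula: Straight lifting spatula, 200 mm long, 0.12 kg. Origin: under the middle of its handle as it lies flat; x from handle to blade, z up. Dark wooden handle: x = -50 to 50 mm, flat-sided, 22 mm wide (y = -11 to 11), z = 0 to 16 mm. Thin steel blade: x = 50 to 150 mm, 2 mm thick, underside z = 7 mm, top z = 9 mm, 52 mm wide, narrower at the neck (x < 75 mm)
- glue_bottle: White glue bottle with a red nozzle, 53 mm across and 153 mm tall, standing; bystander. Origin at the centre of its underside
- whetstone: Grey whetstone, 50 x 88 x 21 mm, bystander. Origin at the centre of its underside
- marker_black: Black marker pen, 138 mm long, 16 mm high, bystander. Origin at the centre of its underside
- slab_brown: Brown stone slab, 77 x 121 x 26 mm, bystander. Origin at the centre of its underside
- spatula_tip (a point): Middle of the blade's straight front edge, at the blade's underside. Axes as the spatula's

How it is judged:
On the way:
1. the trivet rides level on the spatula, clear of the setting board (z of trivet in the frame of setting_board above 0.035 m and contact force between trivet and spatula above 0.5 N and angle between trivet's own z axis and vertical below 0.25 rad), for 0.3 s.
At the end, for the whole second after the job is handed in: The trivet rests flat on both ledges (3 mm, 0.04 rad), within 7 mm of the rack's middle line and 18 mm of its middle along the rails. The spatula lies flat on the bare table, at rest (origin under 8 mm high, 0.1 rad), touching neither trivet, rack nor board (x of trivet in the frame of rack_seat between -0.018 and 0.018 m and y of trivet in the frame of rack_seat between -0.007 and 0.007 m and z of trivet in the frame of rack_seat between -0.003 and 0.003 m and angle between trivet's own z axis and vertical below 0.04 rad and linear speed of each of trivet, spatula below 0.02 m/s and contact force between spatula and trivet below 0.05 N and contact force between spatula and drying_rack below 0.05 N and contact force between spatula and setting_board below 0.05 N and height (world z) of spatula between -0.01 and 0.008 m and angle between spatula's own z axis and vertical below 0.1 rad).
It fails at once if the gripper or arm touches the wet trivet (contact force between any of the fingers, the arm and trivet above 0.5 N).
It fails at once if the trivet is tipped more than about 17 degrees (angle between trivet's own z axis and vertical above 0.3 rad).
It fails at once if the trivet is dropped or pressed hard onto the rack (over 20 N) (contact force between trivet and drying_rack above 20 N).
It fails at once if a bystander is moved more than 30 mm (distance of any of glue_bottle, whetstone, marker_black, slab_brown from where it was at the start of the episode above 0.03 m).
It also fails if it takes over 64 s, if anything falls off the work surface, if the arm or the gripper's body presses on something with over 40 N, if the wrist force passes 120 N, or if a joint passes its speed limit or range.

## Working session

There is one attempt and no reset: what is moved stays moved. The work goes in short steps, Python scripts to look and compute and a tool call to move; the robot and the scene stay as the last step left them, time stands still between calls to the robot, and variables do not carry over. Pictures are saved under pics/ and viewed, at most 10 in all, crops included, and the job is handed in when it is done.

Besides the shell and the picture viewer there is one more tool, called after "Call:" by a JSON object that holds its "op" and its "data", one argument or row to a line. arm_command: Moves the arm, as the interface text tells. Its arguments: {"type":"object","properties":{"moves":{"type":"array"},"fingers":{"type":"number"},"squeeze":{"type":"number"}},"required":["moves"]}

```bash
ls; mkdir -p pics; python3 - <<'E'
from bench import r
import cv2
s=r.read_state();print(s['time'],s['ee_pos'],s['eef_rot'],s['width'])
for n in ['scene','side','wrist']:
    print(n,r.camera_info(n)); cv2.imwrite(f'pics/{n}0.png',r.camera(n)[:,:,::-1])
E
```

```text
pics
0.0 [0.18746491 0.5957718  0.19896058] [ 1.51816038e-01  9.88408508e-01 -7.11925598e-04 -7.36686170e-05] 0.08732697148893534
scene {'fx': 480.85678269969674, 'fy': 480.85678269969674, 'cx': 321.8165234451131, 'cy': 205.998547071029, 'origin': array([-0.18160033, -1.16536961,  0.93002091]), 'attitude': array([ 0.44104507, -0.14341758, -0.25385258,  0.84880475])}
side {'fx': 460.7242729929305, 'fy': 460.7242729929305, 'cx': 318.50420598297836, 'cy': 198.26057952335483, 'origin': array([0.36116185, 1.31856925, 0.74563234]), 'attitude': array([-0.03935811,  0.52644705,  0.84837777, -0.03949172])}
wrist {'fx': 308.1225889597413, 'fy': 308.1225889597413, 'cx': 313.6391170056975, 'cy': 205.38615759407776, 'origin': array([0.11375677, 0.61790122, 0.38278741]), 'attitude': array([-0.11227071, -0.08185427,  0.58566313,  0.79855737])}
```

View pics/scene0.png

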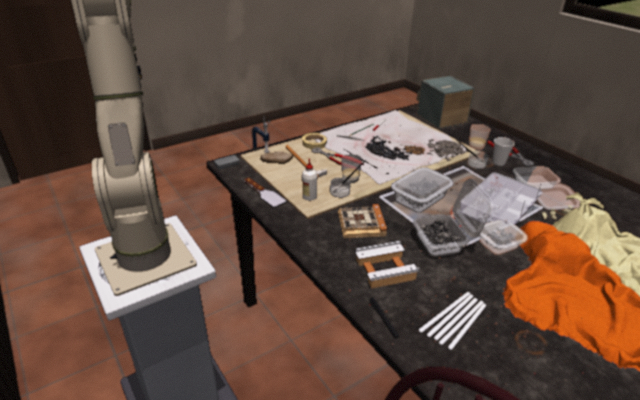

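View pics/side0.png

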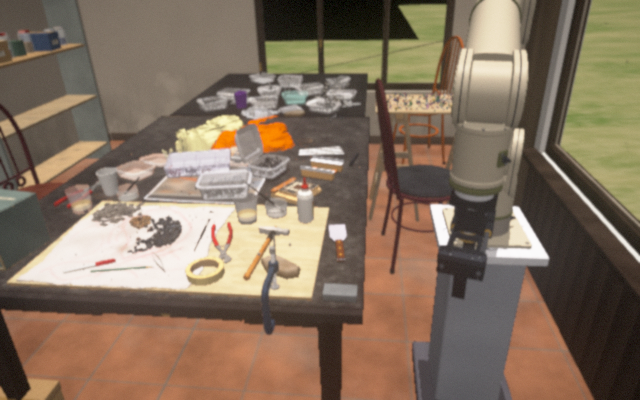

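The scene picture shows the spatula at about (265,192), the trivet on its board at (360,221), the rack at (387,265), the glue bottle at (309,180) and the marker at (384,316). In the side picture the spatula is at (339,240), with its handle toward the camera. I'll write a ray-cast helper and look closer.

```bash
cat > h.py <<'E'
import numpy as np, cv2
from scipy.spatial.transform import Rotation as R
def ray(ci,p):
    d=np.array([(p[0]-ci['cx'])/ci['fx'],-(p[1]-ci['cy'])/ci['fy'],-1.])
    return np.array(ci['origin']),R.from_quat(ci['attitude']).apply(d)
def plane(ci,p,z):
    o,d=ray(ci,p); return o+d*(z-o[2])/d[2]
def proj(ci,P):
    v=R.from_quat(ci['attitude']).inv().apply(np.array(P)-ci['origin'])
    return np.stack([ci['cx']+ci['fx']*v[...,0]/-v[...,2],ci['cy']-ci['fy']*v[...,1]/-v[...,2]],-1)
def tri(c1,p1,c2,p2):
    o1,d1=ray(c1,p1);o2,d2=ray(c2,p2)
    t=np.linalg.lstsq(np.stack([d1,-d2],1),o2-o1,rcond=None)[0]
    a,b=o1+d1*t[0],o2+d2*t[1]; return (a+b)/2,np.linalg.norm(a-b)
E
python3 - <<'E'
from bench import r
from h import *
s=r.camera_info('scene');d=r.camera_info('side')
print('spat scene',plane(s,(255,185),.01),plane(s,(272,198),.01),'side',plane(d,(340,255),.01),plane(d,(338,232),.01))
print('triv',plane(s,(357,221),.033),'rack',plane(s,(386,263),.033),'side whet',plane(d,(340,289),.02))
a=cv2.imread('pics/scene0.png')[140:350,200:500];b=cv2.imread('pics/side0.png')[140:310,230:400]
cv2.imwrite('pics/c1.png',cv2.resize(a,None,fx=2.6,fy=2.6,interpolation=2))
cv2.imwrite('pics/c2.png',cv2.resize(b,None,fx=3.5,fy=3.5,interpolation=2))
E
```

```text
spat scene [0.44474089 0.16224958 0.01      ] [0.45539225 0.05710156 0.01      ] side [0.439277   0.20259436 0.01      ] [0.4542313  0.07307491 0.01      ]
triv [ 0.60155689 -0.22899526  0.033     ] rack [ 0.55005965 -0.43064271  0.033     ] side whet [0.42779134 0.37335627 0.02      ]
```

View pics/c1.png

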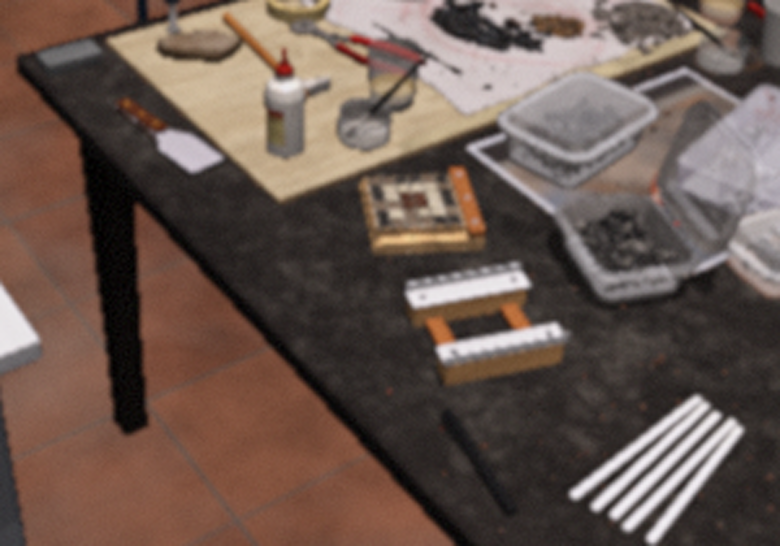

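View pics/wrist0.png

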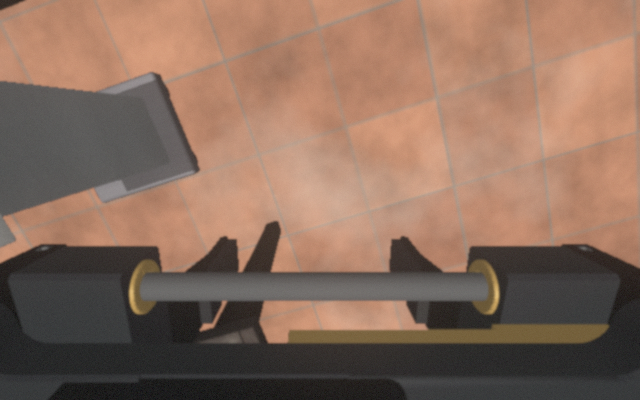

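The crop shows that the board's fence is on the right (+x) and the rails run roughly along x. The spatula's handle points to +y and its blade to -y. The wrist view shows only floor. Next I'll work out the wrist camera geometry in the tool frame and the refined poses from the scene and side pictures.

```bash
python3 - <<'E'
from bench import r
from h import *
s=r.read_state();w=r.camera_info('wrist')
T=R.from_quat(s['eef_rot'])
print('cam in tool',T.inv().apply(w['origin']-s['ee_pos']))
C=R.from_quat(w['attitude'])
for n,v in [('right',[1,0,0]),('up',[0,1,0]),('look',[0,0,-1])]: print(n,T.inv().apply(C.apply(v)))
print('tool x,y',T.apply([1,0,0]),T.apply([0,1,0]))
sc=r.camera_info('scene')
f=lambda u,v:(200+u/2.6,140+v/2.6)
for n,p,z in [('hand end',(122,103),.015),('blade tipL',(192,173),.009),('tipR',(223,155),.009),('triv corner near-left',(368,250),.018),('fence end near',(485,237),.018),('board farL',(361,180),.03),('rack near L',(437,352),.043),('rack near R',(567,333),.043),('far L',(405,290),.033),('far R',(530,270),.033),('edge1',(180,240),0),('edge2',(455,545),0),('ply corner',(283,198),0),('ply',(108,38),0),('bottle',(285,155),0),('marker',(447,412),0.01),('marker2',(510,512),.01)]:
    print(n,plane(sc,f(*p),z).round(3))
E
```

```text
cam in tool [ 0.07691352 -0.00130194 -0.18373187]
right [-5.11907281e-04  9.99999770e-01 -4.44249850e-04]
up [9.61406747e-01 6.14377856e-04 2.75130314e-01]
look [-2.75130524e-01  2.86263592e-04  9.61406841e-01]
tool x,y [-9.53904059e-01  3.00111718e-01 -4.59232336e-05] [ 0.30011161  0.95390356 -0.00101301]
hand end [0.434 0.203 0.015]
blade tipL [0.436 0.01  0.009]
tipR [0.491 0.025 0.009]
triv corner near-left [ 0.527 -0.25   0.018]
fence end near [ 0.66  -0.305  0.018]
board farL [ 0.593 -0.143  0.03 ]
rack near L [ 0.469 -0.451  0.043]
rack near R [ 0.603 -0.503  0.043]
far L [ 0.508 -0.345  0.033]
far R [ 0.65  -0.394  0.033]
edge1 [ 0.361 -0.094  0.   ]
edge2 [ 0.354 -0.627  0.   ]
ply corner [ 0.512 -0.088  0.   ]
ply [0.511 0.407 0.   ]
bottle [ 0.567 -0.008  0.   ]
marker [ 0.446 -0.5    0.01 ]
marker2 [ 0.415 -0.632  0.01 ]
```

Call:
{"op": "arm_command", "data": {
  "moves": [-2.7,-2.5,0,0,-2.7,-2.5,0,0,-2.7,-2.5,0,0,-2.7,-2.5,0,0,-2.7,-2.5,0,0,-2.7,-2.5,0,0,-2.7,-2.5,0,0,-2.7,-2.5,0,0,-2.7,-2.5,0,0,-2.7,-2.5,0,0,-2.7,-2.5,0,0,-2.7,-2.5,0,0]
}}

```text
time: 1.15
ee_pos: [0.407, 0.211, 0.1997]
eef_rot: [0.152, 0.988, 0.0, -0.0]
ft_force: [1.1, 0.1, -0.4]
width: 0.0869
grip_force: 0.0
```

Call:
{"op": "arm_command", "data": {
  "moves": [-2.6,-2.2,0,0,-2.6,-2.3,0,0,0,0,0,7,0,0,0,7,0,0,0,7,0,0,0,7,0,0,0,7,0,0,0,7,0,0,0,7,0,0,0,7,0,0,0,7,0,0,0,0]
}}

```text
time: 2.15
ee_pos: [0.4426, 0.1542, 0.1996]
eef_rot: [0.648, 0.761, -0.0, -0.0]
ft_force: [0.1, 0.5, 0.3]
width: 0.0871
grip_force: 0.0
```

```bash
python3 - <<'E'
from bench import r
from h import *
s=r.read_state();w=r.camera_info('wrist');im=r.camera('wrist')[:,:,::-1]
cv2.imwrite('pics/w1.png',im)
import pickle;pickle.dump((s,w),open('w1.pkl','wb'))
print(s['time'],s['ee_pos'],R.from_quat(s['eef_rot']).apply([1,0,0]),s['joint_positions'])
E
```

```text
2.15 [0.44258344 0.15421983 0.19960822] [-1.59685393e-01  9.87167957e-01  1.84154916e-05] [-0.75714298 -0.02910436  0.32064102  1.87139938  0.00944514  1.29802675
 -0.27880311]
```

View pics/w1.png

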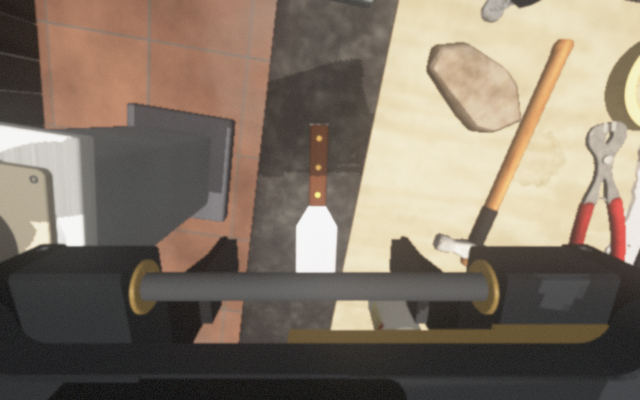

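The wrist view shows the handle from (318,124) to (317,206), with the blade below it and out of sight past the fingers. I'll fix the pose with a colour mask here and in the scene view, and check the height by triangulation.

```bash
cat >> h.py <<'E'
def handle(im,box):  # bgr, box x0,y0,x1,y1 -> centroid of reddish-brown handle, its ends
    x0,y0,x1,y1=box; hsv=cv2.cvtColor(im[y0:y1,x0:x1],cv2.COLOR_BGR2HSV)
    m=(((hsv[...,0]<16)|(hsv[...,0]>172))&(hsv[...,1]>100)&(hsv[...,2]>50)).astype(np.uint8)
    n,l,st,c=cv2.connectedComponentsWithStats(m); k=1+st[1:,4].argmax()
    rect=cv2.minAreaRect(np.argwhere(l==k)[:,::-1].astype(np.float32)); 
    b=cv2.boxPoints(rect)+[x0,y0]; b=b[b[:,1].argsort()]
    return np.array(rect[0])+[x0,y0],(b[0]+b[1])/2,(b[2]+b[3])/2,st[k,4]
E
python3 - <<'E'
from bench import r
from h import *
import pickle
s,w=pickle.load(open('w1.pkl','rb'))
sc=r.camera_info('scene');sd=r.camera_info('side')
hw=handle(cv2.imread('pics/w1.png'),(285,110,350,215));print(hw)
hs=handle(cv2.imread('pics/scene0.png'),(238,172,268,195));print(hs)
hd=handle(cv2.imread('pics/side0.png'),(325,235,350,265));print(hd)
a,b,c=[plane(w,p,.016) for p in hw[:3]];print('wrist',a,b,c,np.linalg.norm(b-c),np.degrees(np.arctan2(*(c-b)[1::-1])))
print(tri(w,hw[0],sc,hs[0]),tri(w,hw[0],sd,hd[0]))
T=R.from_quat(s['eef_rot']);print('dist tool',T.inv().apply(a-s['ee_pos']),np.degrees(np.arctan2(*T.apply([1,0,0])[1::-1])))
E
```

```text
(array([318.5, 164.5]), array([318.5, 125. ]), array([318.5, 204. ]), np.int32(1199))
(array([253.67114258, 183.46979904]), array([245.28188086, 177.59731507]), array([262.06040382, 189.34228325]), np.int32(106))
(array([339.24999809, 248.75      ]), array([338.01999807, 240.13999939]), array([340.47999763, 257.36000061]), np.int32(132))
wrist [0.44305746 0.17531445 0.016     ] [0.43559259 0.2203721  0.016     ] [0.4510685  0.12696012 0.016     ] 0.09468527556595803 -80.59303902636212
(array([0.4443119 , 0.17404477, 0.01009068]), np.float64(0.002208223533253964)) (array([0.44323567, 0.17495358, 0.01345182]), np.float64(0.00015796289547772882))
dist tool [0.02074486 0.00387558 0.18360778] 99.18863579919062
```

Call:
{"op": "arm_command", "data": {
  "moves": [0.7,0.2,2.5,0.2,0.75,0.2,3,0,0,0,3,0,0,0,3,0,0,0,2.5,0,0,0,2,0,0,0,1,0,0,0,0,0],
  "fingers": 60
}}

```text
time: 2.87
ee_pos: [0.4429, 0.1685, 0.0279]
eef_rot: [0.646, 0.763, -0.002, -0.001]
ft_force: [0.6, 0.1, 0.9]
width: 0.0532
grip_force: 0.0
```

```bash
python3 - <<'E'
from bench import r
from h import *
s=r.read_state();w=r.camera_info('wrist');im=r.camera('wrist')[:,:,::-1]
cv2.imwrite('pics/w2.png',im); print(s['time'],s['ee_pos'],s['width'])
E
```

```text
2.8667 [0.44290638 0.16853896 0.02791328] 0.05315158131529373
```

View pics/w2.png

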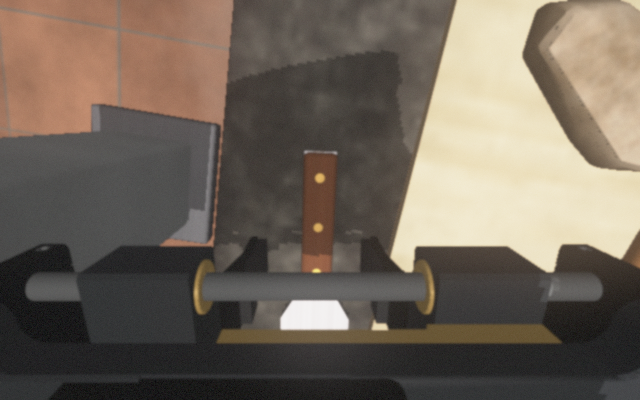

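The handle is centred between the fingers: its end edge is at (319,152) and its sides are at 304 and 337. I'll go down and grip.

Call:
{"op": "arm_command", "data": {
  "moves": [0,0,1.5,0,0,0,0.9,0,0,0,0,0]
}}

```text
time: 3.17
ee_pos: [0.4439, 0.1692, 0.0053]
eef_rot: [0.647, 0.763, -0.0, -0.0]
ft_force: [-1.0, -0.1, -0.4]
width: 0.052
grip_force: 0.0
```

Call:
{"op": "arm_command", "data": {
  "moves": [0,0,0,0,0,0,0,0,0,0,0,0,0,0,0,0,0,0,0,0,0,0,0,0],
  "fingers": 0,
  "squeeze": 55
}}

```text
time: 3.67
ee_pos: [0.4444, 0.1693, 0.006]
eef_rot: [0.647, 0.762, 0.0, 0.0]
ft_force: [0.1, -0.0, -0.3]
width: 0.0203
grip_force: 0.0
```

```bash
python3 - <<'E'
from bench import r
from h import *
import pickle
s,w1=pickle.load(open('w1.pkl','rb'))
w=r.camera_info('wrist');im=r.camera('wrist')[:,:,::-1].copy();cv2.imwrite('pics/w3.png',im)
h=handle(im,(290,120,350,250));print(h)
s=r.read_state();print(s['ee_pos'],s['eef_rot'],s['width'],s['ft_force'])
p1=handle(cv2.imread('pics/w1.png'),(285,110,350,215))[1]
print('end tri',tri(w,h[1],w1,p1), plane(w,h[1],.016))
E
```

```text
(array([316.94939804, 204.04213715]), array([317.59538746, 158.82279396]), array([316.30340862, 249.26148224]), np.int32(3012))
[0.44432756 0.16931832 0.00588955] [ 6.47203907e-01  7.62316916e-01  1.53110835e-04 -8.05406537e-06] 0.01595944582740139 [ 0.36292251 -0.06270238 -0.48197429]
end tri (array([0.43606795, 0.22027967, 0.00900213]), np.float64(0.0006971020508897421)) [0.43617531 0.2212039  0.016     ]
```

Call:
{"op": "arm_command", "data": {
  "moves": [0,0,0,0,0,0,0,0,0,0,0,0]
}}

```text
time: 3.97
ee_pos: [0.4442, 0.1692, 0.0057]
eef_rot: [0.647, 0.762, -0.0, -0.0]
ft_force: [0.0, -0.2, -1.1]
width: 0.0019
grip_force: 0.0
```

```bash
python3 - <<'E'
from bench import r
from h import *
im=r.camera('wrist')[:,:,::-1].copy();cv2.imwrite('pics/w4.png',im)
E
```

```text
(no output)
```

View pics/w4.png

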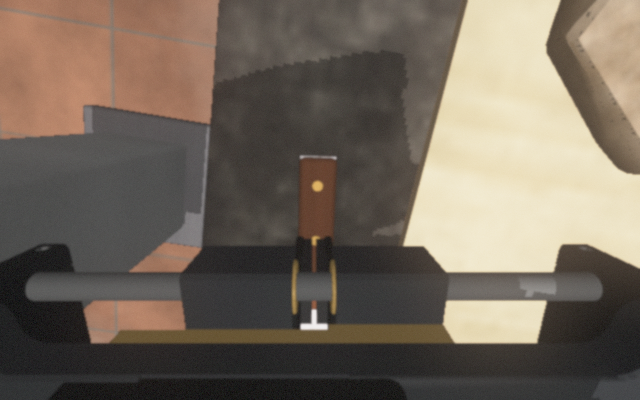

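The fingers shut at about x=293–337 over the handle (300–336) without touching it, so they are above it. The triangulated top (9–13 mm) agrees that the handle lies lower than assumed. I'll reopen and go down in small steps, watching the force.

Call:
{"op": "arm_command", "data": {
  "moves": [0,0,0,0,0,0,0,0,0,0,0,0,0,0,0,0,0,0,0,0,0,0,0,0,0,0,0,0,0,0,0,0],
  "fingers": 60
}}

```text
time: 4.68
ee_pos: [0.4443, 0.1692, 0.0057]
eef_rot: [0.647, 0.762, 0.0, -0.0]
ft_force: [-0.4, 0.5, 0.1]
width: 0.0462
grip_force: 0.0
```

Call:
{"op": "arm_command", "data": {
  "moves": [0,0,0.2,0,0,0,0.2,0,0,0,0,0]
}}

```text
time: 4.93
ee_pos: [0.444, 0.1691, 0.0013]
eef_rot: [0.647, 0.762, -0.0, -0.0]
ft_force: [0.2, -0.2, 0.4]
width: 0.0516
grip_force: 0.0
```

Call:
{"op": "arm_command", "data": {
  "moves": [0,0,0.2,0,0,0,0.2,0,0,0,0,0]
}}

```text
time: 5.18
ee_pos: [0.444, 0.1691, -0.0027]
eef_rot: [0.647, 0.762, -0.0, -0.0]
ft_force: [-0.5, -1.1, -0.6]
width: 0.0522
grip_force: 0.0
```

Call:
{"op": "arm_command", "data": {
  "moves": [0,0,0.2,0,0,0,0.2,0,0,0,0,0]
}}

```text
time: 5.43
ee_pos: [0.444, 0.1692, -0.0067]
eef_rot: [0.647, 0.762, -0.0, -0.0]
ft_force: [0.1, 0.1, -0.6]
width: 0.0526
grip_force: 0.0
```

Call:
{"op": "arm_command", "data": {
  "moves": [0,0,0.2,0,0,0,0.2,0,0,0,0,0]
}}

```text
time: 5.68
ee_pos: [0.444, 0.1692, -0.0106]
eef_rot: [0.647, 0.762, -0.0, -0.0]
ft_force: [-0.8, 0.3, -0.7]
width: 0.0518
grip_force: 0.0
```

Call:
{"op": "arm_command", "data": {
  "moves": [0,0,0.2,0,0,0,0,0]
}}

```text
time: 5.85
ee_pos: [0.4441, 0.1692, -0.0126]
eef_rot: [0.647, 0.762, -0.0, -0.0]
ft_force: [0.5, 0.4, -0.2]
width: 0.0521
grip_force: 0.0
```

Call:
{"op": "arm_command", "data": {
  "moves": [0,0,0.2,0,0,0,0,0]
}}

```text
time: 6.02
ee_pos: [0.4441, 0.1692, -0.0146]
eef_rot: [0.647, 0.762, -0.0, -0.0]
ft_force: [0.5, -0.5, -0.2]
width: 0.0523
grip_force: 0.0
```

```bash
python3 - <<'E'
from bench import r
from h import *
s=r.read_state();print(s['ee_pos'],s['ft_force'],s['joint_positions'])
for n in ['side','scene']:
    ci=r.camera_info(n);im=r.camera(n)[:,:,::-1].copy();cv2.imwrite(f'pics/{n}5.png',im)
    p=proj(ci,s['ee_pos']);print(n,p)
    x,y=p.astype(int);a=im[y-40:y+30,x-50:x+50]
    cv2.imwrite(f'pics/{n}5c.png',cv2.resize(a,None,fx=4,fy=4,interpolation=2))
a=np.hstack([cv2.imread('pics/side5c.png'),cv2.imread('pics/scene5c.png')]);cv2.imwrite('pics/c5.png',a)
E
```

```text
[ 0.44411272  0.16917894 -0.01455009] [ 0.47450339 -0.49433891 -0.23258958] [-0.73608093  0.25815049  0.30374216  2.07554318 -0.10445333  0.82223858
 -0.20761802]
side [339.16432879 255.68238129]
scene [254.35889587 189.94592299]
```

View pics/c5.png

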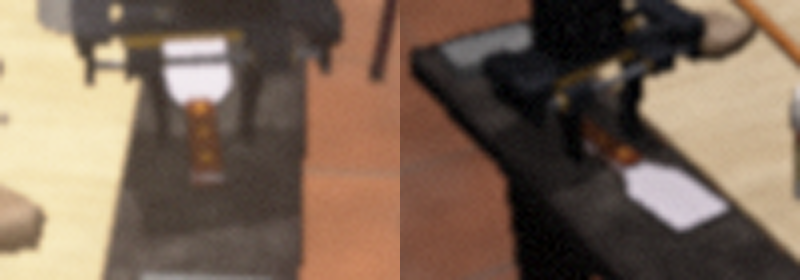

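The open fingertips show at about (162,135) and (245,130) in the side crop. That is 5–6 px above where the reported TCP projects (200,160), so the tips are about 16–19 mm higher than reported. They now stand roughly 4 mm off the table, so I'll grip here.

Call:
{"op": "arm_command", "data": {
  "moves": [0,0,0.1,0,0,0,0,0,0,0,0,0,0,0,0,0,0,0,0,0,0,0,0,0,0,0,0,0,0,0,0,0,0,0,0,0],
  "fingers": 0,
  "squeeze": 55
}}

```text
time: 6.87
ee_pos: [0.4443, 0.1693, -0.0152]
eef_rot: [0.647, 0.762, 0.0, 0.0]
ft_force: [0.5, -0.1, -0.0]
width: 0.0211
grip_force: 55.0
```

Gripped at 21 mm with 55 N. Next I'll lift, then swing to a view of the trivet and rack with the blade turned to its entry heading.

Call:
{"op": "arm_command", "data": {
  "moves": [0,0,-1,0,0,0,-2.5,0,0,0,-3,0,0,0,-3,0,0,0,-3,0,0,0,-3,0,0,0,-3,0,0,0,-3,0,0,0,-2,0,-3.5,0.8,0,0,-3.7,0.8,0,0,-3.7,0.8,0,0]
}}

```text
time: 7.87
ee_pos: [0.4858, 0.0644, 0.2209]
eef_rot: [0.647, 0.763, 0.001, 0.0]
ft_force: [1.0, -0.1, -1.9]
width: 0.0212
grip_force: 55.0
```

Call:
{"op": "arm_command", "data": {
  "moves": [-3.7,0.8,0,0,-3.7,0.8,0,0,-3.7,0.8,0,0,-3.7,0.8,0,0,-3.7,0.8,0,0,-3.7,0.8,0,0,-3.7,0.8,0,0,-3.7,0.8,0,0,-3.7,0.8,0,0,-3.7,0.8,0,0,-3.7,0.8,0,0,-3.7,0.8,0,0]
}}

```text
time: 8.87
ee_pos: [0.6526, -0.358, 0.2199]
eef_rot: [0.647, 0.763, 0.0, -0.0]
ft_force: [1.4, -0.2, 0.4]
width: 0.0213
grip_force: 55.0
```

Call:
{"op": "arm_command", "data": {
  "moves": [0,0,0,-7,0,0,0,-7,0,0,0,-7,0,0,0,-7,0,0,0,-7,0,0,0,-7,0,0,0,-6,0,0,0,-6,0,0,0,-6,0,0,0,0]
}}

```text
time: 9.7
ee_pos: [0.652, -0.3568, 0.2202]
eef_rot: [0.177, 0.984, 0.0, -0.0]
ft_force: [0.4, -0.3, -1.6]
width: 0.0211
grip_force: 55.0
```

```bash
cat >> h.py <<'E'
def snap(r,n,name):
    import pickle
    s=r.read_state();ci=r.camera_info(n);im=r.camera(n)[:,:,::-1].copy();cv2.imwrite(f'pics/{name}.png',im)
    pickle.dump((s,ci),open(name+'.pkl','wb'));print(s['time'],s['ee_pos'],R.from_quat(s['eef_rot']).apply([1,0,0]).round(4),s['width']);return s,ci,im
E
python3 - <<'E'
from bench import r
from h import *
snap(r,'wrist','w6')
E
```

```text
9.7 [ 0.6520316  -0.35681641  0.22022291] [-9.373e-01  3.484e-01  4.000e-04] 0.021081924693195853
```

View pics/w6.png

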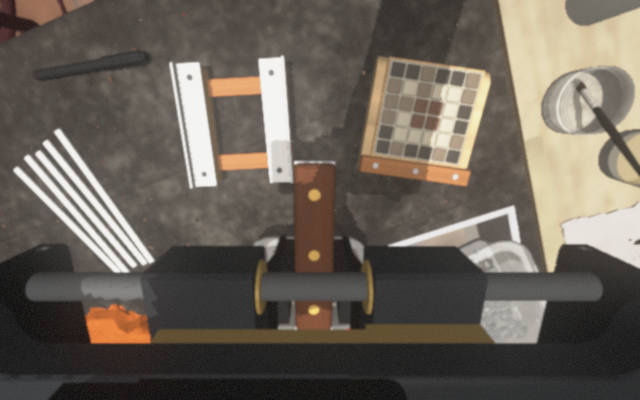

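This view shows the rack's rails at x=172–216 and 260–290 (rows 57–187). The marker is at (90,65). The trivet mosaic spans (388–478, 60–165), with the orange fence below it from (366,158) to (470,185). The held handle shows at column 315. I'll get the numbers from masks.

```bash
cat >> h.py <<'E'
def blobs(im,f,box,minA=100):
    x0,y0,x1,y1=box; hsv=cv2.cvtColor(im[y0:y1,x0:x1],cv2.COLOR_BGR2HSV).astype(int)
    m=f(hsv[...,0],hsv[...,1],hsv[...,2]).astype(np.uint8)
    n,l,st,c=cv2.connectedComponentsWithStats(m); out=[]
    for k in range(1,n):
        if st[k,4]>=minA:
            q=np.argwhere(l==k)[:,::-1].astype(np.float32)
            rc=cv2.minAreaRect(q); out.append((np.array(rc[0])+[x0,y0],cv2.boxPoints(rc)+[x0,y0],st[k,4]))
    return sorted(out,key=lambda t:t[0][0])
def world(w,b,z):
    c=np.array([plane(w,p,z)[:2] for p in b]); e=c[1]-c[0];f=c[2]-c[1]
    if np.linalg.norm(f)>np.linalg.norm(e): e,f=f,e
    return c.mean(0).round(4),np.linalg.norm(e).round(4),np.linalg.norm(f).round(4),((np.degrees(np.arctan2(e[1],e[0]))+90)%180-90).round(2)
E
python3 - <<'E'
from h import *
import pickle
s,w=pickle.load(open('w6.pkl','rb'));im=cv2.imread('pics/w6.png')
rail=lambda h,s,v:(s<40)&(v>140)
for c,b,A in blobs(im,rail,(160,45,300,200)): print('rail',b.round(1).tolist(),A,world(w,b,.033))
fe=lambda h,s,v:(h<14)&(s>110)&(v>90)
for c,b,A in blobs(im,fe,(340,130,490,200)): print('fence',b.round(1).tolist(),A,world(w,b,.030))
for c,b,A in blobs(im,fe,(200,50,270,185)): print('batten',b.round(1).tolist(),A,world(w,b,.010))
hsv=cv2.cvtColor(im,cv2.COLOR_BGR2HSV)
for y in range(50,190,6): print(y,' '.join('%d/%d/%d'%tuple(hsv[y,x]) for x in range(360,500,8)))
for y in (80,120,160): print(y,im[y,165:220:1].mean(1).astype(int).tolist(), im[y,255:298].mean(1).astype(int).tolist())
E
```

```text
rail [[167.9, 62.2], [172.4, 61.4], [193.5, 187.8], [188.9, 188.5]] 579 (array([ 0.5373, -0.4805]), np.float64(0.143), np.float64(0.0052), np.float64(-17.23))
rail [[174.6, 63.2], [199.4, 59.6], [217.6, 185.6], [192.8, 189.2]] 3034 (array([ 0.5429, -0.4634]), np.float64(0.1422), np.float64(0.028), np.float64(-17.21))
rail [[257.0, 57.2], [283.8, 54.7], [295.3, 181.6], [268.5, 184.0]] 3200 (array([ 0.5703, -0.3738]), np.float64(0.1422), np.float64(0.0296), np.float64(-16.25))
fence [[359.0, 171.4], [361.2, 155.1], [470.4, 170.0], [468.2, 186.4]] 1511 (array([ 0.6819, -0.2368]), np.float64(0.1355), np.float64(0.02), np.float64(61.85))
batten [[207.6, 78.8], [258.1, 76.1], [259.1, 93.8], [208.6, 96.5]] 261 (array([ 0.5126, -0.4088]), np.float64(0.0603), np.float64(0.0198), np.float64(72.45))
batten [[217.8, 154.3], [265.2, 151.6], [266.1, 167.5], [218.7, 170.2]] 221 (array([ 0.5979, -0.4357]), np.float64(0.0604), np.float64(0.0203), np.float64(72.8))
50 11/38/74 8/30/69 15/32/64 21/40/63 11/33/61 13/37/62 13/48/64 10/33/69 9/34/75 13/34/68 24/42/61 12/38/67 17/42/86 14/39/97 16/44/87 17
[... 4881 characters left out ...]
93, 85, 80, 79, 80, 87] [99, 97, 95, 96, 95, 97, 100, 108, 160, 220, 239, 243, 243, 243, 243, 243, 243, 243, 243, 244, 243, 243, 243, 243, 243, 243, 243, 243, 243, 241, 237, 239, 233, 192, 123, 87, 77, 78, 80, 80, 83, 91, 93]
160 [88, 87, 90, 86, 88, 87, 90, 91, 93, 94, 91, 90, 89, 89, 88, 91, 91, 96, 98, 124, 182, 227, 226, 184, 133, 134, 181, 224, 240, 243, 243, 243, 243, 244, 243, 243, 243, 243, 243, 243, 243, 243, 243, 243, 243, 243, 242, 232, 182, 124, 101, 98, 105, 115, 122] [174, 175, 174, 176, 174, 176, 175, 176, 175, 173, 176, 178, 204, 234, 241, 238, 229, 219, 211, 208, 209, 209, 209, 208, 209, 210, 212, 209, 208, 207, 210, 206, 199, 191, 189, 181, 142, 108, 96, 114, 132, 135, 135]
```

Both fits match the given sizes: the fence measures 136x20 mm and the rails 142 mm with a 65 mm gap. The board's yaw is about -28° and the rack's about -17°. I'll take a second wrist view, shifted 20 cm, to check heights and positions by triangulation.

Call:
{"op": "arm_command", "data": {
  "moves": [-0.4,4,0,0,-0.4,4,0,0,-0.4,4,0,0,-0.4,4,0,0,-0.4,4,0,0,0,0,0,0,0,0,0,0]
}}

```text
time: 10.33
ee_pos: [0.7428, -0.1726, 0.2192]
eef_rot: [0.178, 0.984, 0.001, -0.0]
ft_force: [-1.0, -2.0, -1.6]
width: 0.021
grip_force: 55.0
```

```bash
cat > m.py <<'E'
from h import *
import pickle
rail=lambda h,s,v:(s<40)&(v>140)
fe=lambda h,s,v:(h<15)&(s>105)&(v>90)
def load(n): s,w=pickle.load(open(n+'.pkl','rb')); return s,w,cv2.imread(f'pics/{n}.png')
def order(b): # by angle-free: top-left,top-right,bottom-right,bottom-left
    b=b[b[:,1].argsort()];t=b[:2][b[:2,0].argsort()];u=b[2:][b[2:,0].argsort()];return np.array([t[0],t[1],u[1],u[0]])
E
python3 - <<'E'
from bench import r
from m import *
snap(r,'wrist','w7')
s1,w1,i1=load('w6');s2,w2,i2=load('w7')
R2=[b for b in blobs(i2,rail,(0,20,150,190)) ]
for c,b,A in R2: print('rail2',b.round(1).tolist(),A,world(w2,b,.033))
F2=blobs(i2,fe,(180,120,300,190))
for c,b,A in F2: print('fence2',b.round(1).tolist(),A,world(w2,b,.030))
R1=blobs(i1,rail,(160,45,300,200));F1=blobs(i1,fe,(340,130,490,200))
if len(R2)==3:
  for a,b in zip(R1,R2): print([ (x[0].round(4),x[1].round(4)) for x in [tri(w1,p,w2,q) for p,q in zip(order(a[1]),order(b[1]))]])
print([ (x[0].round(4),x[1].round(4)) for x in [tri(w1,p,w2,q) for p,q in zip(order(F1[0][1]),order(F2[-1][1]))]])
# stone profile in board frame
O=np.array([.6237,-.2057]);yaw=np.radians(-28.15);ex=np.array([np.cos(yaw),np.sin(yaw)]);ey=np.array([-ex[1],ex[0]])
for w,im in ((w1,i1),(w2,i2)):
  g=np.arange(-70,71,2)/1000.; X,Y=np.meshgrid(g,g,indexing='ij')
  P=np.concatenate([O+X[...,None]*ex+Y[...,None]*ey,np.full(X.shape+(1,),.033)],-1)
  uv=proj(w,P).astype(np.float32); q=cv2.remap(im,uv[...,0],uv[...,1],cv2.INTER_LINEAR)
  hsv=cv2.cvtColor(q,cv2.COLOR_BGR2HSV).astype(int)
  print('prof y',list(zip((g*1000).astype(int),np.median(hsv[20:50,:,1],0).astype(int),np.std(hsv[20:50,:,2],0).astype(int))))
  print('prof x',list(zip((g*1000).astype(int),np.median(hsv[:,20:50,1],1).astype(int),np.std(hsv[:,20:50,2],1).astype(int))))
E
```

```text
10.3333 [ 0.74278216 -0.17262506  0.21919453] [-0.9363  0.3512  0.0011] 0.02095528550400986
rail2 [[-3.7, 121.2], [1.0, 119.7], [17.3, 171.6], [12.6, 173.1]] 240 (array([ 0.5744, -0.4979]), np.float64(0.0605), np.float64(0.0062), np.float64(-17.84))
rail2 [[-15.7, 46.7], [7.8, 39.7], [46.7, 169.2], [23.2, 176.2]] 2784 (array([ 0.5445, -0.4634]), np.float64(0.1412), np.float64(0.0282), np.float64(-17.12))
rail2 [[66.2, 38.5], [87.6, 33.2], [120.3, 166.2], [98.8, 171.5]] 2828 (array([ 0.5706, -0.3769]), np.float64(0.144), np.float64(0.0247), np.float64(-16.43))
fence2 [[186.5, 152.5], [197.6, 119.2], [309.8, 156.6], [298.7, 189.9]] 1768 (array([ 0.684 , -0.2346]), np.float64(0.1376), np.float64(0.0422), np.float64(51.03))
[(array([ 0.5276, -0.4376,  0.0985]), np.float64(0.0758)), (array([ 0.5274, -0.4346,  0.0958]), np.float64(0.0754)), (array([ 0.6053, -0.4944,  0.0431]), np.float64(0.0001)), (array([ 0.6046, -0.4999,  0.0435]), np.float64(0.0007))]
[(array([ 0.4732, -0.4562,  0.0318]), np.float64(0.0033)), (array([ 0.4782, -0.4281,  0.0325]), np.float64(0.0001)), (array([ 0.6137, -0.
[... 215 characters left out ...]
ray([ 0.6417, -0.3777,  0.0428]), np.float64(0.0013)), (array([ 0.6361, -0.4117,  0.0316]), np.float64(0.004))]
[(array([ 0.6467, -0.2965,  0.0379]), np.float64(0.0181)), (array([ 0.6492, -0.2296,  0.1731]), np.float64(0.0163)), (array([ 0.7201, -0.172 ,  0.0195]), np.float64(0.0176)), (array([ 0.8128, -0.2599, -0.513 ]), np.float64(0.0796))]Traceback (most recent call last):
  File "<stdin>", line 18, in <module>
  File "h.py", line 9, in proj
    v=R.from_quat(ci['attitude']).inv().apply(np.array(P)-ci['origin'])
  File "scipy/spatial/transform/_rotation.pyx", line 2580, in scipy.spatial.transform._rotation.Rotation.apply
ValueError: Expected input of shape (3,) or (P, 3), got (71, 71, 3).
```

Ledges (32–33 mm) and lips (43 mm) triangulate as they should. The rack's centre is (0.5567,-0.4190) and its yaw -17.1°. The handle spoiled the fence blob in the second view, so I'll check the board and trivet by profiles in both views.

```bash
python3 - <<'E'
from m import *
s1,w1,i1=load('w6');s2,w2,i2=load('w7')
O=np.array([.6237,-.2057]);yaw=np.radians(-28.15);ex=np.array([np.cos(yaw),np.sin(yaw)]);ey=np.array([-ex[1],ex[0]])
def samp(w,im,X,Y,z):
  P=np.concatenate([O+X[...,None]*ex+Y[...,None]*ey,np.full(X.shape+(1,),z)],-1)
  uv=proj(w,P.reshape(-1,3)).reshape(X.shape+(2,)).astype(np.float32)
  return cv2.cvtColor(cv2.remap(im,uv[...,0],uv[...,1],1),cv2.COLOR_BGR2HSV).astype(int)
g=np.arange(-84,85,2)/1000.
for n,w,im in (('A',w1,i1),('B',w2,i2)):
  X,Y=np.meshgrid(np.linspace(-.03,.03,31),g,indexing='ij')
  h=samp(w,im,X,Y,.033); print(n,'y: med s/std v',' '.join('%d:%d/%d'%(a*1000,b,c) for a,b,c in zip(g,np.median(h[...,1],0),h[...,2].std(0))))
  X,Y=np.meshgrid(g,np.linspace(-.03,.03,31),indexing='ij')
  h=samp(w,im,X,Y,.033); print(n,'x:',' '.join('%d:%d/%d'%(a*1000,b,c) for a,b,c in zip(g,np.median(h[...,1],1),h[...,2].std(1))))
  # fence strip hue/sat at z .03
  X,Y=np.meshgrid(np.arange(.046,.088,.002),np.linspace(-.05,.02,31),indexing='ij')
  h=samp(w,im,X,Y,.030); print('fence x',' '.join('%d:%d'%(a*1000,b) for a,b in zip(X[:,0],np.median(h[...,1],1))))
  X,Y=np.meshgrid(np.linspace(.06,.072,7),g,indexing='ij')
  h=samp(w,im,X,Y,.030); print('fence y',' '.join('%d:%d'%(a*1000,b) for a,b in zip(g,np.median(h[...,1],0))))
E
```

```text
A y: med s/std v -84:38/3 -82:39/2 -80:39/2 -78:39/2 -76:41/3 -74:48/3 -72:77/2 -70:91/4 -68:93/8 -66:94/9 -64:94/9 -62:93/9 -60:94/8 -58:100/6 -56:73/3 -54:43/6 -52:50/13 -50:52/16 -48:54/16 -46:54/16 -44:53/16 -42:54/16 -40:53/15 -38:42/7 -36:42/9 -34:45/20 -32:45/22 -30:46/22 -28:46/22 -26:45/22 -24:46/21 -22:45/15 -20:43/7 -18:52/19 -16:58/26 -14:58/26 -12:59/26 -10:58/26 -8:58/26 -6:56/24 -4:46/13 -2:46/13 0:48/28 2:55/31 4:51/31 6:50/32 8:48/41 10:49/46 12:44/33 14:40/10 16:38/3 18:27/7 20:26/6 22:26/7 24:28/6 26:28/6 28:29/5 30:35/1 32:42/12 34:42/27 36:42/29 38:42/30 40:42/30 42:42/30 44:44/30 46:44/24 48:52/5 50:67/1 52:64/0 54:60/0 56:60/0 58:65/1 60:78/5 62:54/3 64:46/3 66:45/4 68:46/4 70:45/5 72:45/6 74:46/6 76:45/5 78:46/5 80:47/6 82:46/6 84:47/5
A x: -84:39/7 -82:40/7 -80:40/8 -78:39/10 -76:40/11 -74:40/11 -72:38/12 -70:38/11 -68:41/10 -66:40/11 -64:40/11 -62:40/12 -60:41/11 -58:41/11 -56:72/15 -54:89/24 -52:53/28 -50:39/25 -48:39/23 -46:38/22 -44:39/23 -42:39/23 -40:39/23 -38:39/24 -36:40/25 -34:40/32 -32:44/41 -30:45/43 -28:44/42 -26:45/42 -24:44/42 -22:45/41 -20:44/4
[... 2824 characters left out ...]
32 60:130 62:131 64:132 66:132 68:133 70:132 72:133 74:132 76:98 78:50 80:46 82:48 84:45 86:45
fence y -84:39 -82:40 -80:40 -78:40 -76:41 -74:43 -72:42 -70:46 -68:92 -66:129 -64:134 -62:134 -60:134 -58:134 -56:131 -54:121 -52:82 -50:55 -48:79 -46:119 -44:133 -42:133 -40:132 -38:133 -36:133 -34:133 -32:133 -30:133 -28:131 -26:133 -24:133 -22:132 -20:134 -18:133 -16:132 -14:131 -12:131 -10:133 -8:132 -6:130 -4:120 -2:88 0:67 2:88 4:121 6:130 8:132 10:131 12:132 14:131 16:132 18:132 20:132 22:132 24:131 26:131 28:135 30:131 32:129 34:128 36:129 38:128 40:129 42:129 44:128 46:119 48:96 50:82 52:98 54:124 56:123 58:97 60:106 62:95 64:98 66:107 68:97 70:56 72:51 74:48 76:51 78:52 80:57 82:51 84:59
```

Both views agree on the board: the fence screws fall at -50, 0 and +50 mm. The board's origin is (0.6237,-0.2057) with yaw -28.15°. The stone grid puts the trivet at about (-1,-3) mm in the board frame. I'll move to the pre-entry point.

Call:
{"op": "arm_command", "data": {
  "moves": [3.5,-0.5,0,0,3.5,-0.5,0,0,3.5,-0.5,0,0,3.5,-0.5,0,0,3.5,-0.5,0,0,3.5,-0.5,0,0,3.5,-0.5,0,0,3.5,-0.5,0,0,3.8,-0.6,0,0,0,0,0,3.8,0,0,0,3.8,0,0,0,0]
}}

```text
time: 11.38
ee_pos: [0.4269, -0.109, 0.2203]
eef_rot: [0.248, 0.969, 0.001, 0.001]
ft_force: [-0.3, 0.0, -1.7]
width: 0.0212
grip_force: 55.0
```

Call:
{"op": "arm_command", "data": {
  "moves": [0,0,3,0,0,0,3,0,0,0,3,0,0,0,3,0,0,0,3,0,0,0,3,0,0,0,0,0,0,0,0,0]
}}

```text
time: 12.05
ee_pos: [0.4267, -0.1086, 0.0393]
eef_rot: [0.245, 0.97, -0.001, -0.002]
ft_force: [0.6, -0.3, -0.0]
width: 0.0208
grip_force: 55.0
```

```bash
python3 - <<'E'
from bench import r
from m import *
s,w,im=snap(r,'wrist','w8')
a,b,c=snap(r,'scene','s8'),snap(r,'side','d8'),0
O=np.array([.6237,-.2057]);yaw=np.radians(-28.15);ex=np.array([np.cos(yaw),np.sin(yaw)]);ey=np.array([-ex[1],ex[0]])
tx=R.from_quat(s['eef_rot']).apply([1,0,0]);print('tool yaw',np.degrees(np.arctan2(tx[1],tx[0])),'want 151.85')
d=s['ee_pos'][:2]-O;print('TCP in board',d@ex,d@ey,s['ee_pos'][2])
wh=lambda h,s,v:(s<45)&(v>150)
zb=s['ee_pos'][2]+.0152+.009
tip=np.array([*(s['ee_pos'][:2]-.145*tx[:2]),zb])
for n,(S,ci,I) in (('scene',a),('side',b)):
    p=proj(ci,tip);x,y=p.astype(int);print(n,'tip pred',p)
    for cc,bb,A in blobs(I,wh,(x-30,y-30,x+30,y+30),40):
        print(A,bb.round(1).tolist())
        for q in bb: P=plane(ci,q,zb)[:2]-s['ee_pos'][:2]; print('  along %.4f lat %.4f'%(-P@tx[:2],P@np.array([tx[1],-tx[0]])))
h=handle(im,(285,100,345,245));print(h); P=plane(w,h[1],s['ee_pos'][2]+.0312);print('end',(P[:2]-s['ee_pos'][:2])@tx[:2],(P[:2]-s['ee_pos'][:2])@np.array([tx[1],-tx[0]]))
print(im[int(h[1][1])-8:int(h[1][1])+6,int(h[1][0])].tolist())
E
```

```text
12.05 [ 0.42668783 -0.10864074  0.03931988] [-0.8801  0.4747  0.0027] 0.020769254823171202
12.1 [ 0.42812003 -0.10855469  0.04069666] [-0.8803  0.4744 -0.    ] 0.021443561319314425
12.15 [ 0.42893963 -0.1083887   0.04138629] [-0.8804  0.4742 -0.0016] 0.021180412586306006
tool yaw 151.660272993595 want 151.85
TCP in board -0.21949944414104716 -0.007368044554453967 0.03931987896077551
scene tip pred [335.59927227 209.69835516]
318 [[305.0, 206.0], [337.0, 206.0], [337.0, 216.0], [305.0, 216.0]]
  along 0.0509 lat 0.0268
  along 0.1519 lat 0.0199
  along 0.1453 lat -0.0337
  along 0.0472 lat -0.0268
94 [[331.2, 193.7], [332.4, 185.2], [348.4, 187.5], [347.1, 196.0]]
  along 0.1414 lat 0.0914
  along 0.1515 lat 0.1433
  along 0.2033 lat 0.1256
  along 0.1920 lat 0.0744
side tip pred [315.01941666 182.76438623]
303 [[297.0, 190.0], [312.0, 190.0], [312.0, 211.0], [297.0, 211.0]]
  along 0.1637 lat 0.0828
  along 0.1191 lat 0.0554
  along 0.0288 lat 0.1829
  along 0.0694 lat 0.2081
79 [[300.6, 168.4], [301.2, 164.5], [325.1, 168.5], [324.4, 172.4]]
  along 0.2695 lat -0.0809
  along 0.2911 lat -0.1143
  along 0.1880 lat -0.1291
  along 0.1689 lat -0.0961
311 [[298.0, 152.0], [341.0, 152.0], [341.0, 164.0], [298.0, 164.0]]
  along 0.3864 lat -0.2201
  along 0.2308 lat -0.3125
  along 0.1601 lat -0.1996
  along 0.3055 lat -0.1122
208 [[310.3, 185.8], [312.4, 177.2], [338.8, 183.4], [336.8, 192.1]]
  along 0.1441 lat 0.0303
  along 0.1819 lat -0.0357
  along 0.0689 lat -0.0396
  along 0.0367 lat 0.0244
(array([314., 204.]), array([314., 164.]), array([314., 244.]), np.int32(3156))
end 0.054224767773388 -0.0012529642517618762
[[85, 93, 107], [86, 94, 107], [82, 91, 104], [95, 102, 116], [143, 147, 158], [192, 196, 208], [191, 198, 212], [141, 150, 173], [81, 99, 137], [74, 95, 141], [72, 95, 143], [77, 102, 149], [77, 102, 154], [77, 104, 157]]
```

Call:
{"op": "arm_command", "data": {
  "moves": [0,0.4,1.5,0,0,0,1.5,0,0,0,1,0,0,0,0.3,0,0,0,0,0,0,0,0,0,0,0,0,0,0,0,0,0]
}}

```text
time: 12.87
ee_pos: [0.4303, -0.1042, -0.0026]
eef_rot: [0.244, 0.97, 0.0, 0.001]
ft_force: [-0.1, 0.7, -0.5]
width: 0.0214
grip_force: 55.0
```

```bash
cat > q.py <<'E'
from bench import r
from m import *
O=np.array([.6237,-.2057]);O2=np.array([.5567,-.4190])
s=r.read_state();t=R.from_quat(s['eef_rot']).apply([1,0,0])
for n,o,yw in (('board',O,-28.15),('rack',O2,-17.1)):
    yaw=np.radians(yw);ex=np.array([np.cos(yaw),np.sin(yaw)]);ey=np.array([-ex[1],ex[0]]);d=s['ee_pos'][:2]-o
    print(n,'TCP x %.4f y %.4f'%(d@ex,d@ey),'yaw err %.2f'%((np.degrees(np.arctan2(-t[1],-t[0]))-yw)))
print('t',s['time'],'z',s['ee_pos'][2].round(4),'F',s['ft_force'].round(1),'M',s['torque'].round(2),'tiltx',t[2].round(4),'q',s['joint_positions'].round(2))
E
python3 q.py
```

```text
board TCP x -0.2184 y -0.0018 yaw err -0.12
rack TCP x -0.2133 y 0.2637 yaw err -11.17
t 12.8667 z -0.0026 F [-0.1  0.7 -0.5] M [-0.03  0.04 -0.04] tiltx -0.001 q [-0.26  0.17  0.42  2.15 -0.09  0.83  1.3 ]
```

Call:
{"op": "arm_command", "data": {
  "moves": [-0.5,-0.1,0.08,0,-0.5,0,0,0,-0.5,0,0,0,-0.5,0,0,0,-0.5,0,0,0,-0.5,0,0,0,0,0,0,0]
}}

```text
time: 13.45
ee_pos: [0.4565, -0.1198, -0.0041]
eef_rot: [0.244, 0.97, -0.0, 0.0]
ft_force: [0.5, -0.2, -0.9]
width: 0.0213
grip_force: 55.0
```

```bash
python3 q.py
```

```text
board TCP x -0.1879 y -0.0031 yaw err -0.12
rack TCP x -0.1837 y 0.2566 yaw err -11.17
t 13.45 z -0.0041 F [ 0.5 -0.2 -0.9] M [-0.04 -0.17 -0.03] tiltx -0.0003 q [-0.22  0.24  0.42  2.08 -0.13  0.84  1.35]
```

Call:
{"op": "arm_command", "data": {
  "moves": [-0.5,0,0,0,-0.5,0,0,0,-0.5,0,0,0,-0.5,0,0,0]
}}

```text
time: 13.78
ee_pos: [0.4737, -0.1289, -0.0041]
eef_rot: [0.244, 0.97, 0.0, -0.0]
ft_force: [-1.0, 1.4, -0.1]
width: 0.0213
grip_force: 55.0
```

Call:
{"op": "arm_command", "data": {
  "moves": [-0.6,0,0,0,-0.6,0,0,0,-0.6,0,0,0,-0.6,0,0,0,-0.6,0,0,0]
}}

```text
time: 14.2
ee_pos: [0.5001, -0.1432, -0.0042]
eef_rot: [0.244, 0.97, 0.0, -0.0]
ft_force: [-2.8, 0.8, -1.5]
width: 0.0212
grip_force: 55.0
```

```bash
python3 q.py
```

```text
board TCP x -0.1384 y -0.0032 yaw err -0.12
rack TCP x -0.1352 y 0.2470 yaw err -11.17
t 14.2 z -0.0042 F [-2.8  0.8 -1.5] M [0.26 0.54 0.02] tiltx 0.0005 q [-0.18  0.34  0.42  1.96 -0.18  0.88  1.42]
```

Only a few newtons, so the blade is sliding under. I'll finish the insertion, then lift slowly.

Call:
{"op": "arm_command", "data": {
  "moves": [-0.6,0,0,0,-0.6,0,0,0,-0.6,0,0,0,-0.6,0,0,0,-0.5,0,0,0,0,0,0,0]
}}

```text
time: 14.7
ee_pos: [0.5265, -0.1574, -0.0039]
eef_rot: [0.244, 0.97, -0.0, 0.001]
ft_force: [0.4, -0.7, -1.9]
width: 0.0209
grip_force: 55.0
```

```bash
python3 q.py
```

```text
board TCP x -0.1085 y -0.0033 yaw err -0.13
rack TCP x -0.1058 y 0.2411 yaw err -11.18
t 14.7 z -0.0039 F [ 0.4 -0.7 -1.9] M [-0.03 -0.14 -0.03] tiltx -0.0013 q [-0.15  0.4   0.42  1.89 -0.2   0.9   1.45]
```

Call:
{"op": "arm_command", "data": {
  "moves": [0,0,-0.2,0,0,0,-0.4,0,0,0,-0.6,0,0,0,-0.8,0,0,0,-1,0,0,0,-1,0,0,0,-0.8,0,0,0,-0.4,0,0,0,0,0,0,0,0,0,0,0,0,0,0,0,0,0]
}}

```text
time: 15.7
ee_pos: [0.5249, -0.1566, 0.0474]
eef_rot: [0.244, 0.97, -0.0, -0.0]
ft_force: [0.2, -0.5, -2.5]
width: 0.0212
grip_force: 55.0
```

```bash
python3 q.py; python3 - <<'E'
from bench import r
from m import *
s,w,a=snap(r,'scene','s9');s,d,b=snap(r,'side','d9')
P=[.62,-.2,.07]
x,y=proj(w,P).astype(int);a=cv2.resize(a[y-35:y+35,x-50:x+50],None,fx=4,fy=4,interpolation=2)
x,y=proj(d,P).astype(int);b=cv2.resize(b[y-35:y+35,x-50:x+50],None,fx=4,fy=4,interpolation=2)
cv2.imwrite('pics/c9.png',np.hstack([a,b]))
E
```

```text
board TCP x -0.1103 y -0.0033 yaw err -0.11
rack TCP x -0.1075 y 0.2415 yaw err -11.16
t 15.7 z 0.0474 F [ 0.2 -0.5 -2.5] M [ 0.11  0.22 -0.  ] tiltx 0.0009 q [-0.17  0.32  0.44  1.86 -0.16  1.    1.41]
15.7 [ 0.52492422 -0.15657074  0.04738238] [-0.8808  0.4735  0.0009] 0.0211959263932619
15.75 [ 0.52494725 -0.15661524  0.04739041] [-0.8808  0.4735  0.0009] 0.021195138431734758
```

View pics/c9.png

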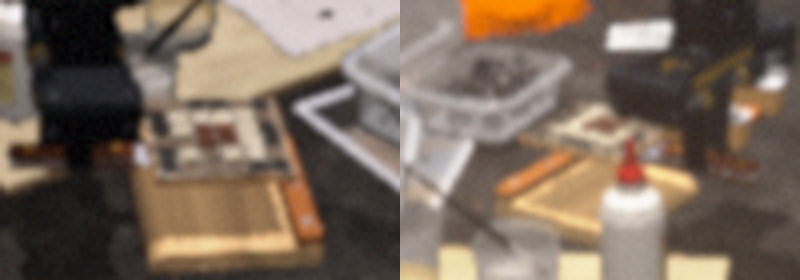

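The last picture shows the trivet riding level on the blade above the bare board, centred at about (215,135) in the left half. I'll carry it smoothly to the rack.

Call:
{"op": "arm_command", "data": {
  "moves": [-0.2,-0.5,-0.3,0,-0.4,-1,-0.3,0,-0.4,-1.6,-0.3,0,-0.4,-2,-0.3,0,-0.4,-2,0,0,-0.4,-2,0,0,-0.4,-2,0,0,-0.4,-2,0,0,-0.4,-2,0,0,-0.4,-2,0,0,-0.4,-2,0,0,-0.3,-1.6,0,0]
}}

```text
time: 16.8
ee_pos: [0.4655, -0.3633, 0.0603]
eef_rot: [0.245, 0.97, -0.001, 0.0]
ft_force: [0.5, 0.4, -2.6]
width: 0.0212
grip_force: 55.0
```

Call:
{"op": "arm_command", "data": {
  "moves": [-0.1,-1.4,0,0,0,-0.9,0,0,0,-0.5,0,0,0,-0.2,0,0,0,0,0,-1,0,0,0,-2,0,0,0,-2.6,0,0,0,-2.6,0,0,0,-2,0,0,0,-1,0,0,0,0,0,0,0,0]
}}

```text
time: 17.8
ee_pos: [0.454, -0.3867, 0.0599]
eef_rot: [0.148, 0.989, 0.0, 0.0]
ft_force: [0.4, 0.7, -2.8]
width: 0.0207
grip_force: 55.0
```

```bash
python3 q.py
```

```text
board TCP x -0.0643 y -0.2396 yaw err 11.10
rack TCP x -0.1077 y 0.0007 yaw err 0.05
t 17.8 z 0.0599 F [ 0.4  0.7 -2.8] M [ 0.08  0.19 -0.01] tiltx -0.0 q [ 0.23  0.41  0.49  1.72 -0.22  1.06  2.07]
```

```bash
cat > prof.py <<'E'
from m import *
O2=np.array([.5567,-.4190]);yaw=np.radians(-17.1);ex=np.array([np.cos(yaw),np.sin(yaw)]);ey=np.array([-ex[1],ex[0]])
def prof(w,im,z,lo=-80,hi=81):
  g=np.arange(lo,hi,3)/1000.; k=np.linspace(-.04,.04,41)
  for n in 'yx':
    X,Y=np.meshgrid(k,g,indexing='ij') if n=='y' else np.meshgrid(g,k,indexing='ij')[::1]
    P=np.concatenate([O2+X[...,None]*ex+Y[...,None]*ey,np.full(X.shape+(1,),z)],-1).reshape(-1,3)
    uv=proj(w,P).reshape(X.shape+(2,)).astype(np.float32)
    h=cv2.cvtColor(cv2.remap(im,uv[...,0],uv[...,1],1),cv2.COLOR_BGR2HSV).astype(int)
    ax=0 if n=='y' else 1
    print(n,' '.join('%d:%d/%d'%(round(a*1000),b,c) for a,b,c in zip(g,np.median(h[...,1],ax),np.median(h[...,2],ax))))
E
python3 - <<'E'
from bench import r
from prof import *
for n in ('scene','side'):
    s,w,im=snap(r,n,n+'10'); prof(w,im,s['ee_pos'][2]+.0152+.009+.015)
E
```

```text
17.8 [ 0.45396375 -0.38667698  0.05989746] [-0.956   0.2932 -0.    ] 0.02066649447920535
y -80:51/69 -77:71/67 -74:102/69 -71:126/75 -68:134/95 -65:125/119 -62:106/140 -59:84/148 -56:68/144 -53:59/134 -50:61/127 -47:63/131 -44:63/130 -41:60/131 -38:55/151 -35:50/170 -32:49/181 -29:49/187 -26:49/185 -23:52/171 -20:58/145 -17:65/119 -14:71/106 -11:71/106 -8:69/110 -5:64/113 -2:57/112 1:54/107 4:51/103 7:51/112 10:51/131 13:51/159 16:48/178 19:47/190 22:46/193 25:47/187 28:48/165 31:49/126 34:44/93 37:43/73 40:59/82 43:65/101 46:79/110 49:99/105 52:103/108 55:102/120 58:101/140 61:100/159 64:101/170 67:103/173 70:102/169 73:101/173 76:101/172 79:102/170
x -80:38/40 -77:43/38 -74:34/40 -71:33/39 -68:34/40 -65:36/39 -62:40/42 -59:42/42 -56:36/42 -53:35/41 -50:39/41 -47:39/42 -44:34/43 -41:32/43 -38:40/45 -35:46/44 -32:48/53 -29:36/58 -26:47/78 -23:47/132 -20:48/139 -17:53/136 -14:62/128 -11:71/125 -8:76/118 -5:75/120 -2:64/118 1:57/129 4:55/145 7:55/150 10:53/147 13:52/142 16:51/148 19:51/172 22:48/193 25:47/205 28:47/205 31:48/191 34:50/157 37:53/116 40:56/89 43:58/89 46:63/109 49:69/133
[... 602 characters left out ...]
:56/190 43:58/181 46:59/171 49:61/163 52:65/158 55:68/152 58:72/152 61:78/150 64:82/150 67:83/151 70:83/151 73:79/153 76:67/158 79:57/163
x -80:33/172 -77:28/190 -74:25/201 -71:23/212 -68:26/204 -65:35/192 -62:47/177 -59:59/163 -56:65/156 -53:65/151 -50:60/144 -47:59/135 -44:57/135 -41:57/143 -38:57/157 -35:57/173 -32:57/189 -29:57/199 -26:57/201 -23:59/198 -20:63/187 -17:66/174 -14:69/166 -11:70/163 -8:71/164 -5:69/168 -2:67/173 1:63/175 4:64/178 7:65/179 10:62/179 13:61/186 16:59/197 19:56/209 22:54/216 25:52/217 28:51/207 31:51/188 34:51/164 37:54/152 40:57/150 43:54/151 46:47/149 49:42/143 52:39/148 55:36/157 58:33/164 61:31/165 64:31/163 67:33/161 70:41/155 73:43/147 76:39/137 79:36/128
```

```bash
cat > pc.py <<'E'
from m import *
def rect(w,im,o,yawd,z):
  yaw=np.radians(yawd);ex=np.array([np.cos(yaw),np.sin(yaw)]);ey=np.array([-ex[1],ex[0]])
  g=np.arange(-64,65)/1000.;X,Y=np.meshgrid(g,g)  # cols x, rows y
  P=np.concatenate([np.array(o)+X[...,None]*ex+Y[...,None]*ey,np.full(X.shape+(1,),z)],-1).reshape(-1,3)
  uv=proj(w,P).reshape(X.shape+(2,)).astype(np.float32)
  return cv2.GaussianBlur(cv2.cvtColor(cv2.remap(im,uv[...,0],uv[...,1],1),cv2.COLOR_BGR2GRAY).astype(np.float32),(0,0),1.5)
def shift(a,b):
  m=slice(18,-18);n=lambda q:(q[m,m]-q[m,m].mean())/q[m,m].std()
  a,b=n(a),n(b);return cv2.phaseCorrelate(a,b,cv2.createHanningWindow(a.shape[::-1],cv2.CV_32F))
E
python3 - <<'E'
from bench import r
from pc import *
for n in ('scene','side'):
    w=r.camera_info(n);a=rect(w,cv2.imread(f'pics/{n}0.png'),(.6217,-.2078),-28.15,.033)
    b=rect(w,cv2.imread(f'pics/{n}10.png'),(.5567,-.4190),-17.1,.0991)
    print(n,'shift x,y mm',shift(a,b))
E
```

```text
scene shift x,y mm ((-0.8954726150649392, -0.26653497569953544), 0.22596207043776909)
side shift x,y mm ((-0.3617794716617766, -0.7231328065966167), 0.10592350053290527)
```

The trivet is within 1 mm of the rack's middle in both views. I'll lower it slowly and hand it to the ledges.

Call:
{"op": "arm_command", "data": {
  "moves": [0,0,0.4,0,0,0,0.7,0,0,0,0.8,0,0,0,0.8,0,0,0,0.7,0,0,0,0.5,0,0,0,0.3,0,0,0,0.2,0,0,0,0,0,0,0,0,0]
}}

```text
time: 18.73
ee_pos: [0.4537, -0.3873, 0.0161]
eef_rot: [0.148, 0.989, -0.0, 0.0]
ft_force: [-0.2, -0.4, -2.1]
width: 0.0213
grip_force: 55.0
```

Call:
{"op": "arm_command", "data": {
  "moves": [0,0,0.1,0,0,0,0.1,0,0,0,0.1,0,0,0,0.1,0,0,0,0.1,0,0,0,0.1,0,0,0,0.1,0,0,0,0.1,0,0,0,0.1,0,0,0,0.1,0,0,0,0.1,0,0,0,0.1,0]
}}

```text
time: 19.73
ee_pos: [0.4537, -0.3873, 0.0038]
eef_rot: [0.148, 0.989, -0.0, 0.0]
ft_force: [0.3, 0.4, 0.1]
width: 0.021
grip_force: 55.0
```

```bash
python3 q.py
```

```text
board TCP x -0.0643 y -0.2403 yaw err 11.09
rack TCP x -0.1078 y 0.0000 yaw err 0.04
t 19.7333 z 0.0038 F [0.3 0.4 0.1] M [ 0.05  0.07 -0.  ] tiltx -0.0001 q [ 0.25  0.48  0.47  1.76 -0.26  0.96  2.1 ]
```

Call:
{"op": "arm_command", "data": {
  "moves": [0,0,0.2,0,0,0,0,0,0.4,0,0,0,0.8,0,0,0,1.2,0,0,0,1.5,0,0,0,1.5,0,0,0,1.5,0,0,0,1.5,0,0,0,1.5,0,0,0,1.5,0,0,0,1.5,0,0,0]
}}

```text
time: 20.73
ee_pos: [0.3289, -0.3488, 0.0019]
eef_rot: [0.149, 0.989, 0.0, 0.0]
ft_force: [0.5, -0.3, -1.7]
width: 0.0211
grip_force: 55.0
```

```bash
python3 q.py; python3 - <<'E'
from bench import r
from pc import *
for n in ('scene','side'):
    s,w,im=snap(r,n,n+'11');a=rect(w,cv2.imread(f'pics/{n}0.png'),(.6217,-.2078),-28.15,.033)
    b=rect(w,im,(.5567,-.4190),-17.1,.048)
    print(n,'shift x,y mm',shift(a,b))
E
```

```text
board TCP x -0.1924 y -0.2653 yaw err 11.07
rack TCP x -0.2383 y 0.0001 yaw err 0.02
t 20.7333 z 0.0019 F [ 0.5 -0.3 -1.7] M [-0.05  0.07 -0.05] tiltx -0.0001 q [ 0.25  0.25  0.52  2.07 -0.17  0.86  2.14]
20.7333 [ 0.32892481 -0.34883855  0.001893  ] [-9.559e-01  2.938e-01 -1.000e-04] 0.02111807656571319
scene shift x,y mm ((0.20901112177600822, 0.4267375322916962), 0.3132276898249984)
20.7833 [ 0.32580522 -0.3482124   0.00147095] [-0.9553  0.2957  0.0023] 0.021358514819089094
side shift x,y mm ((0.27468450753031703, 0.9710163779441103), 0.19017240084293816)
```

The trivet sits within 1 mm of centre and the blade is clear. I'll raise the spatula and swing it over to the bare table beside the board.

Call:
{"op": "arm_command", "data": {
  "moves": [0,0,-1.5,0,0,0,-3,0,0,0,-3,0,0,2.9,0,0,0,2.9,0,0,-0.2,2.9,0,0,-0.2,2.9,0,0,-0.2,2.9,0,0,-0.2,2.9,0,0,0,2.9,0,0,0,2.9,0,0,0,2.9,0,0]
}}

```text
time: 21.83
ee_pos: [0.4149, -0.1007, 0.0772]
eef_rot: [0.148, 0.989, 0.0, 0.0]
ft_force: [1.2, 0.0, -1.1]
width: 0.0212
grip_force: 55.0
```

Call:
{"op": "arm_command", "data": {
  "moves": [0,2.9,0,0,0,2.4,0,0,0,0,0,7,0,0,0,7,0,0,0,7,0,0,0,7,0,0,0,7,0,0,0,7,0,0,0,7,0,0,0,7,0,0,0,7,0,0,0,0]
}}

```text
time: 22.83
ee_pos: [0.4302, -0.0514, 0.077]
eef_rot: [0.646, 0.764, 0.0, 0.0]
ft_force: [-1.0, 1.2, -1.8]
width: 0.0215
grip_force: 55.0
```

```bash
python3 q.py; python3 - <<'E'
from bench import r
from m import *
s,w,im=snap(r,'wrist','w12');sc=r.camera_info('scene');i0=cv2.imread('pics/scene0.png')
t=R.from_quat(s['eef_rot']).apply([1,0,0])
ey=np.array([t[1],-t[0]])
for n,ci,I in (('scene0',sc,i0),('wrist',w,im)):
  for lat in (-.035,-.02,0,.02,.035):
    ps=[np.array([*(s['ee_pos'][:2]-a*t[:2]+lat*ey),0.]) for a in np.arange(-.06,.16,.02)]
    print(n,lat,[tuple(I[int(q[1]),int(q[0])].tolist()) if 0<=q[1]<400 and 0<=q[0]<640 else None for q in proj(ci,np.array(ps))])
E
```

```text
board TCP x -0.2434 y 0.0447 yaw err -52.26
rack TCP x -0.2290 y 0.3141 yaw err -63.31
t 22.8333 z 0.077 F [-1.   1.2 -1.8] M [-0.06  0.03 -0.05] tiltx 0.0002 q [-0.2   0.02  0.21  2.1  -0.    1.02  0.19]
22.8333 [ 0.43021006 -0.05144911  0.07703796] [-1.666e-01  9.860e-01  2.000e-04] 0.02146510464835581
scene0 -0.035 [(41, 42, 50), (42, 43, 48), (34, 38, 42), (33, 37, 42), (36, 37, 42), (29, 32, 36), (40, 41, 46), (36, 37, 43), (36, 38, 44), (32, 34, 42), (41, 43, 49)]
scene0 -0.02 [(38, 41, 45), (30, 32, 36), (33, 35, 40), (38, 42, 46), (34, 36, 41), (33, 35, 40), (35, 39, 43), (35, 37, 41), (42, 42, 48), (38, 39, 45), (43, 45, 50)]
scene0 0 [(40, 42, 47), (32, 34, 40), (33, 35, 41), (35, 37, 41), (43, 43, 49), (41, 44, 50), (36, 40, 46), (39, 40, 47), (42, 42, 49), (41, 43, 49), (39, 41, 48)]
scene0 0.02 [(39, 40, 46), (41, 44, 47), (35, 37, 42), (41, 42, 49), (38, 39, 46), (42, 44, 50), (40, 42, 47), (39, 39, 47), (45, 48, 53), (39, 43, 49), (37, 39, 44)]
scene0 0.035 [(43, 46, 52), (39, 41, 46), (43, 46, 50), (33, 35, 41), (37, 38, 45), (42, 45, 52), (47, 49, 56), (39, 42, 47), 
[... 187 characters left out ...]
55, 61), (53, 85, 105)]
wrist -0.02 [(52, 55, 62), (49, 52, 58), (51, 57, 67), (47, 56, 71), (60, 67, 82), (36, 37, 47), (37, 44, 57), (93, 95, 95), (56, 74, 106), (52, 66, 94), (53, 87, 107)]
wrist 0 [(59, 63, 65), (93, 95, 102), (49, 68, 106), (50, 68, 103), (53, 70, 106), (52, 68, 105), (51, 69, 105), (92, 93, 94), (80, 122, 170), (71, 98, 153), (53, 87, 106)]
wrist 0.02 [(58, 65, 70), (54, 57, 62), (64, 70, 75), (55, 61, 67), (72, 79, 87), (38, 42, 45), (38, 41, 44), (96, 97, 97), (49, 55, 59), (56, 58, 67), (54, 88, 106)]
wrist 0.035 [(59, 64, 67), (62, 69, 73), (53, 59, 64), (54, 59, 66), (80, 86, 95), (84, 90, 98), (29, 32, 39), (93, 93, 95), (40, 42, 46), (28, 33, 36), (55, 89, 107)]
```

The footprint there is all black table. I'll lower the spatula and release it.

Call:
{"op": "arm_command", "data": {
  "moves": [0,0,2,0,0,0,2.5,0,0,0,2,0,0,0,1.2,0,0,0,0.6,0,0,0,0.3,0,0,0,0.2,0,0,0,0,0,0,0,0,0]
}}

```text
time: 23.63
ee_pos: [0.4307, -0.0515, -0.0104]
eef_rot: [0.643, 0.766, 0.0, 0.0]
ft_force: [0.3, -0.9, -1.4]
width: 0.021
grip_force: 55.0
```

Call:
{"op": "arm_command", "data": {
  "moves": [0,0,0.1,0,0,0,0.1,0,0,0,0.1,0,0,0,0,0,0,0,0,0]
}}

```text
time: 24.05
ee_pos: [0.4301, -0.0515, -0.0141]
eef_rot: [0.643, 0.766, 0.0, -0.0]
ft_force: [0.9, -0.2, -1.8]
width: 0.0214
grip_force: 55.0
```

```bash
python3 q.py
```

```text
board TCP x -0.2435 y 0.0446 yaw err -51.91
rack TCP x -0.2291 y 0.3140 yaw err -62.96
t 24.05 z -0.0141 F [ 0.9 -0.2 -1.8] M [-0.05  0.08 -0.01] tiltx 0.0001 q [-0.19  0.17  0.21  2.17 -0.05  0.8   0.23]
```

Call:
{"op": "arm_command", "data": {
  "moves": [0,0,0.1,0,0,0,0,0,0,0,0,0]
}}

```text
time: 24.3
ee_pos: [0.4301, -0.0515, -0.0151]
eef_rot: [0.643, 0.766, 0.0, -0.0]
ft_force: [-0.2, 0.3, -0.3]
width: 0.0213
grip_force: 55.0
```

Call:
{"op": "arm_command", "data": {
  "moves": [0,0,0,0,0,0,0,0,0,0,0,0,0,0,0,0,0,0,0,0,0,0,0,0,0,0,0,0,0,0,0,0],
  "fingers": 55
}}

```text
time: 24.97
ee_pos: [0.4301, -0.0515, -0.0151]
eef_rot: [0.643, 0.766, 0.0, -0.0]
ft_force: [0.1, -1.1, 0.5]
width: 0.0478
grip_force: 0.0
```

Call:
{"op": "arm_command", "data": {
  "moves": [0,0,-0.5,0,0,0,-1,0,0,0,-2,0,0,0,-3,0,0,0,-3,0,0,0,-3,0,0,0,-3,0,0,0,-2,0,0,0,0,0,0,0,0,0]
}}

```text
time: 25.8
ee_pos: [0.4308, -0.0516, 0.1616]
eef_rot: [0.643, 0.766, 0.001, 0.001]
ft_force: [-0.5, -0.6, -0.9]
width: 0.0478
grip_force: 0.0
```

```bash
python3 q.py; python3 - <<'E'
from bench import r
from pc import *
for n in ('scene','side'):
    s,w,im=snap(r,n,n+'13');a=rect(w,cv2.imread(f'pics/{n}0.png'),(.6217,-.2078),-28.15,.033)
    b=rect(w,im,(.5567,-.4190),-17.1,.048);print(n,'shift',shift(a,b))
s,w,im=snap(r,'wrist','w13')
h=handle(im,(270,90,360,240));print(h,[plane(w,q,.016).round(4) for q in h[:3]])
E
```

```text
board TCP x -0.2428 y 0.0449 yaw err -51.92
rack TCP x -0.2284 y 0.3142 yaw err -62.97
t 25.8 z 0.1616 F [-0.5 -0.6 -0.9] M [-0.12  0.05 -0.02] tiltx -0.0002 q [-0.2  -0.08  0.21  2.    0.02  1.22  0.17]
25.8 [ 0.43080182 -0.05158544  0.16162372] [-1.724e-01  9.850e-01 -2.000e-04] 0.047842291762705234
scene shift ((0.496557281469876, 0.46743289987480097), 0.2499410127186113)
25.85 [ 0.43001634 -0.05157108  0.1603551 ] [-0.1725  0.985   0.    ] 0.04808195315172904
side shift ((0.24376287923978168, 1.13710341120877), 0.20142766916089588)
25.9 [ 0.429568   -0.05158045  0.15960265] [-1.725e-01  9.850e-01  2.000e-04] 0.048153092452930354
(array([314. , 183.5]), array([314., 141.]), array([314., 226.]), np.int32(1516)) [array([ 0.427 , -0.0458,  0.016 ]), array([ 0.4192, -0.0013,  0.016 ]), array([ 0.4354, -0.0939,  0.016 ])]
```

The spatula lies on the table where it was released: its handle spans 93 mm at z = 16 mm. The trivet is centred on the rack. Handing in.

```bash
python3 -c "
from bench import r
print(r.close_job())"
```

```text
the job is handed in; nothing more can be done
None
```

I handed the job in at about 26 s: the trivet lies on both rails about 1 mm from the rack's centre, the spatula lies flat on the bare table beside the board, and the hand-in gave no verdict.

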